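# Load a sample jar on the bench shaker and set its timer collar

## Robot

A 6-joint arm with a two-finger parallel gripper is mounted at the origin on the work surface. World frame = base frame: x ahead of the robot, y to its left, z up, the work surface at z = 0. Lengths are in m, angles in rad, forces in N, time in s.
With the tool pointing down it reaches from about 0.225 to 0.875 m from the base axis. Payload 3.4 kg.
Tool frame: the origin (TCP) lies at the very end of the fingers, on their centre line; the grasp point (between the pads) lies 19 mm behind it; z points along the fingers, y is the line along which they close (so a half turn about z gives the same grasp; the last joint's range is limited). The gripper opens to 85 mm and grips with 20 to 120 N. Pads are 22 mm wide; open, the fingers measure 114 mm over their backs; the gripper's body (76 mm by 85 mm) begins 54 mm behind the grasp point. The pads swing forward as they close: fully open they stand 13 mm farther back than shut.
Start: joints at [-1.305, 0.276, 1.505, -0, 1.361, -0.121], TCP at [0.217, -0.533, 0.231] pointing down, gripper open.
Joint ranges: [-2.89, 2.89], [-0.75, 2.08], [0.22, 2.7], [-1.18, 4.32], [0.11, 2.71], [-2.7, 2.7]. Speed limits (rad/s): [2.57, 2.57, 3.14, 3.14, 3.14, 3.14].

## Interface

Orientations are given as a unit quaternion [w, x, y, z].
In Python, from rig import get_state, optics, sign_off gives the robot as it stands.
- The arm moves only by the tool send_rows, never from a script. Its argument "increments" is a list of rows, each an object with "gripper": the gripper's target within -1 to 1 (shut at 1, half-way at 0, fully open at -1); "linear": the shift along the world's x, y, z in m, a list of three; "delta_rot": the turn, a rotation vector about the world's x, y, z in rad, a list of three. In form: [{"gripper": gripper, "linear": [dx, dy, dz], "delta_rot": [rx, ry, rz]}, ...]. A call has 1 to 8 rows; each row is the pose to reach, as a shift and turn from the pose commanded when the call began; what a row does not reach only later rows make up. A row lasts 1/10 s, in which the tool goes at most 50 mm and 8.59 degrees, less where a joint would pass 70% of its speed; a pose out of reach is approached as far as the arm can. A call with a gripper value outside its range is refused whole. The fingers move at their own pace and stop on an object; "newtons" is the grip in N (left out, the last holds). Time passes only in rows, so rows that repeat a pose let the fingers close. It gives the time, the measured TCP pose, the force, the opening and the grip force at its end, in the units of the state.
- get_state(): the state, without advancing time (a new reading comes with each control period).
- optics.get_image(name): name is "scene" or "top" or "wrist"; returns a dict with "pixels" (400x640x3 uint8, blue, green, red), "K" (3x3 intrinsics, pixels), "rvec" (rotation vector, rad) and "tvec" (3), from world to camera coordinates, as OpenCV has them; the wrist camera has in their place "T_tool_cam" (4x4, takes a point from camera to tool coordinates, whose origin is the TCP and whose axes are the flange's). Camera axes: x right, y down, z forward; pixel columns grow to the right and rows downward; lengths in m; the calibration is good to about 2 mm. A picture is of the moment at which its call begins: read the wrist's pose just before it. There is no depth.
- sign_off(): hands the job in; it is judged then, once.
The state is a dict: "clock": time; "qpos": joint angles; "qd": joint speeds; "effort": joint torques, N m; "position": TCP position; "ee_rot": TCP orientation; "contact_force": force on the tool from outside, world axes, zero at the start; "moment": the same for the moment, N m; "width": finger opening in m; "gripper_force": force on a finger pad.
Only numpy, scipy, OpenCV 4.12 (cv2) and the standard library are available. Lean on these libraries where they do the work, as an engineer would, in place of code of your own. Each camera call takes 0.05 s, during which the arm holds its last target. There are 200 camera calls.

## Task

Start a shaking run: take the short wide-capped jar from the metal tray and stand it gently and upright in the shaker's round dish, then swing the retaining bar down over it and press its front end until the snap hook on it catches the steel eye and springs shut. Next turn the black timer collar around its barrel, click by click, until its pointer stops in line with the larger of the two round studs, let go of it, and finally press the start button. Keep the jar upright and leave the other bottles, jars and the beaker where they are.

Things in the scene. Friction and masses are not known exactly. Their poses are not given: they have to be found in the camera images.
- shaker: bench shaker, fixed: a low white housing 200 mm (its x) by 270 mm (its y), top face 50 mm above its origin. Origin: centre of the underside; x points away from the robot, z up; it stands turned by up to 17 deg. The dish is on its +y half, the timer collar on its -y half, the start button at its front (-x) edge, in front of the collar.
- stage (a point): centre of the dish's rubber floor, on the shaker's top (at x 0, y +70, z 54 mm in the shaker's frame). The dish is round, 76 mm inside diameter, with a rim that rises 8 mm above its floor and is 84 mm wide outside.
- hinge (a point): middle of the retaining bar's hinge axis (at x +65, y +70, z 147 mm in the shaker's frame); the axis runs along the shaker's y. Two posts 8 mm wide, 16 mm to either side of this point, carry it.
- retainer (a joint): angle of the steel retaining bar about its hinge, rad: 0 is closed (level, reaching from the hinge to the shaker's -x over the dish, 9 mm above the jar's cap, a hard stop); about 2 is open (past upright, leaning away from the robot). It starts open and stays there; a light spring lifts it again (about 2 N at its front end) unless it is latched. Latched it rests at about 0.04.
- paddle (a point): centre of the face to press: 130 mm from the hinge along the bar, on the face that looks up when closed and away from the robot when open. The bar is 149 mm long from the hinge, 16 mm wide, 8 mm thick; its last 44 mm are a paddle 44 mm wide. The snap hook hangs 50 mm below the paddle, on its jar side. x points along the bar to the hinge, z out of the face.
- gate (a joint): angle of the snap hook's sprung gate, rad: 0 is shut, grows (to about 0.55) as the eye pushes it in while the bar is pressed down (about 4 N is needed at the paddle); it springs back to 0 below the eye when the bar comes within about 0.01 rad of closed, its hard stop.
- eye (a point): middle of the level bar of the eye, a rigid steel staple 8 mm thick and 48 mm wide (along the shaker's y) at the shaker's front, below the closed paddle (at x -65, y +70, z 120 mm in the shaker's frame).
- collar_axis (a point): point on the vertical axis of the black timer collar, at half its height. Collar: 50 mm in diameter, 26 mm high, its top 104 mm above the table, around a fixed aluminium barrel 34 mm in diameter and 6 mm higher. Two flat ears, 20 mm wide, 58 mm across, stand out square to the pointer: grip across them from above. All else within 60 mm of the axis is below 67 mm.
- collar (a joint): angle of the collar, rad, growing anticlockwise seen from above; at 0 the pointer points to the shaker's -x. It clicks into four sprung detents, at -1.05, -0.35, +0.35 and +1.05 (0.1 N m takes it out of one), and has end stops at -1.2 and +1.2. It starts in one of the two middle detents.
- pointer_tip (a point): outer tip of the collar's black pointer, a bar 6 mm wide that stands out low on the collar, 38 mm from the axis; its z is 7 mm below collar_axis.
- index_stud: the larger stud, the mark to set the pointer to: a dark steel disc 20 mm in diameter, 8 mm high, fixed on the shaker's top 48 mm from the collar's axis, in line with one of the two outermost detents (which one varies). Origin: centre of its underside. With the pointer in line its tip is 10 mm from this point, seen from above.
- small_stud: the smaller stud, 8 mm in diameter, 8 mm high, in line with the other outermost detent. Not the mark.
- start (a joint): travel of the start button, m: 0 is out, 0.005 is fully in (5 N); it springs back. More than 0.003 starts the shaker.
- start_top (a point): centre of the top of the start button, a grey push button 24 mm in diameter in a black collar 40 mm in diameter; it is pressed straight down.
- tray: shallow aluminium tray, fixed, 360 mm (its x) by 220 mm (its y), wall 24 mm high, floor 3 mm thick; the jar, the bottle and the beaker stand in a row along its x, about 105 mm apart, in any order. Origin: centre of its underside.
- jar: the sample jar to load: grey, 52 mm in diameter, with a wide white cap 55 mm in diameter from 58 to 80 mm high; 80 mm high in all, 0.13 to 0.25 kg. Origin: centre of its underside, z up.
- bottle: bystander in the tray: slim grey bottle with a narrow neck, 48 mm in diameter, 112 mm high. Origin: centre of its underside.
- beaker: bystander in the tray: open glass beaker, 56 mm in diameter, 70 mm high. Origin: centre of its underside.
- big_jar_a: bystander on the right: large grey sample jar, 92 mm in diameter, 166 mm high. Origin: centre of its underside.
- big_jar_b: bystander: a second such jar beside it. Origin: centre of its underside.
Things that resemble listed ones, but are neither listed nor needed, are in the scene too. What is shaped like the jar but purple is not meant.

How it is judged:
By the outcome, as a careful person would: the job done as asked, in the order asked, and still so for the second after the job is handed in, with the robot touching nothing.
It also fails if it takes over 72 s, if anything falls off the work surface, if the arm or the gripper's body presses on something with over 40 N, if the wrist force passes 120 N, or if a joint passes its speed limit or range.

## Working session

There is one attempt and no reset: what is moved stays moved. The work goes in short steps, Python scripts to look and compute and a tool call to move; the robot and the scene stay as the last step left them, time stands still between calls to the robot, and variables do not carry over. Pictures are saved under pics/ and viewed, at most 10 in all, crops included, and the job is handed in when it is done.

Besides the shell and the picture viewer there is one more tool, called as name(argument=value, ...), one argument or row to a line, values as JSON. send_rows: Moves the arm, as the interface text tells. Its arguments: {"type":"object","properties":{"increments":{"type":"array"},"newtons":{"type":"number"}},"required":["increments"]}

```bash
mkdir -p pics; cat > h.py <<'E'
import numpy as np, cv2
from scipy.spatial.transform import Rotation as R
from rig import get_state, optics, sign_off
def cam(name):
    s=get_state(); im=optics.get_image(name); K=np.array(im["K"],float)
    if "rvec" in im:
        Rm=cv2.Rodrigues(np.array(im["rvec"],float))[0]; t=np.array(im["tvec"],float).ravel()
    else:
        q=s["ee_rot"]; Rt=R.from_quat([q[1],q[2],q[3],q[0]]).as_matrix()
        T=np.array(im["T_tool_cam"]); Rw=Rt@T[:3,:3]; c=Rt@T[:3,3]+np.array(s["position"])
        Rm=Rw.T; t=-Rm@c
    return np.array(im["pixels"]),K,Rm,t
def ray(c,u,v):
    _,K,Rm,t=c; o=-Rm.T@t; d=Rm.T@np.linalg.inv(K)@[u,v,1]; return o,d/np.linalg.norm(d)
def onz(c,u,v,z):
    o,d=ray(c,u,v); return o+d*(z-o[2])/d[2]
def proj(c,p):
    _,K,Rm,t=c; x=K@(Rm@np.array(p,float)+t); return x[:2]/x[2]
def two(c1,p1,c2,p2):
    o1,d1=ray(c1,*p1);o2,d2=ray(c2,*p2)
    s=np.linalg.lstsq(np.c_[d1,-d2],o2-o1,rcond=None)[0]
    a=o1+s[0]*d1;b=o2+s[1]*d2; return (a+b)/2,np.linalg.norm(a-b)
E
python3 - <<'E'
from h import *
import pickle
cs={n:cam(n) for n in ("scene","top")}
pickle.dump(cs,open("c.pkl","wb"))
for n,c in cs.items():
    cv2.imwrite(f"pics/{n}0.png",c[0]); print(n,c[1].tolist(),(-c[2].T@c[3]).round(3))
print(get_state())
E
```

```text
scene [[504.33541287430313, 0.0, 325.5377504726488], [0.0, 504.33541287430313, 203.42934426461804], [0.0, 0.0, 1.0]] [1.198 0.127 1.138]
top [[363.28214401638803, 0.0, 316.98217110481943], [0.0, 363.28214401638803, 198.34060596944124], [0.0, 0.0, 1.0]] [ 0.369 -0.025  1.013]
{'clock': 0.1, 'qpos': array([-1.30497826e+00,  2.76556835e-01,  1.50601282e+00,  3.09539372e-05,
        1.36072036e+00, -1.21017703e-01]), 'qd': array([ 0.00030354, -0.00311864, -0.00356509,  0.00058807, -0.00052928,
       -0.00040975]), 'effort': array([ 5.18800844e-04, -4.17704594e+01, -2.46405351e+01, -4.10802559e-04,
        5.84509617e-03, -2.63453319e-05]), 'position': array([ 0.21679405, -0.53204969,  0.23050942]), 'ee_rot': array([-8.47547776e-04,  9.81353272e-01,  1.92210913e-01, -4.62963387e-05]), 'contact_force': array([ 0.45871761, -0.35474383,  0.04858639]), 'moment': array([-0.00053932,  0.01840015,  0.00394103]), 'gripper_force': 0.0, 'width': 0.08562921538284952}
```

View pics/scene0.png

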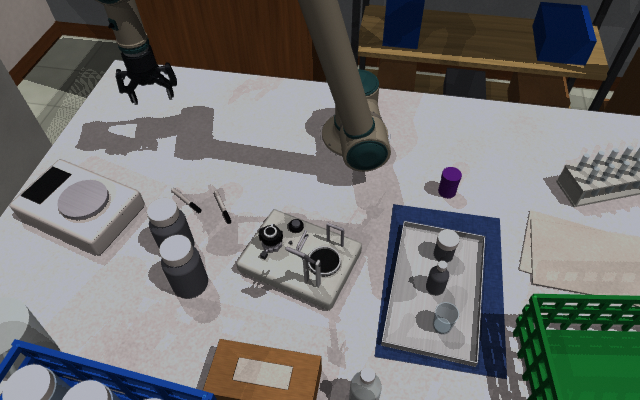

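View pics/top0.png

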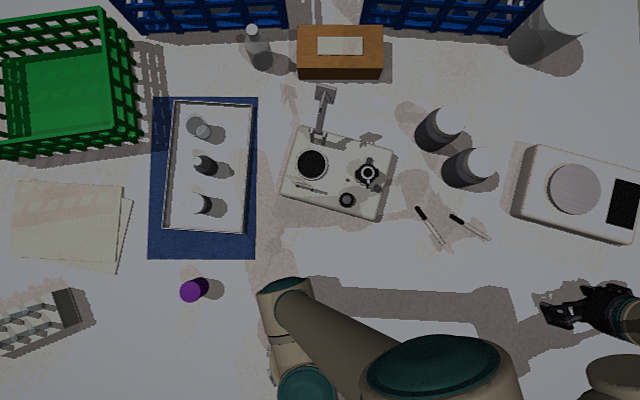

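The jar candidates are: the white-capped grey jar in the tray (scene 447,243; top 203,203), a purple look-alike (scene 450,182; top 195,289), the slim bottle (scene 437,278; top 205,165), the beaker (scene 445,318; top 199,127), and big jars outside the tray. I choose the tray jar nearest the robot. Next is a close crop to check it, along with the shaker.

```bash
python3 - <<'E'
from h import *
import pickle
cs=pickle.load(open("c.pkl","rb"))
g=lambda n,x,y,w,h,W,H: cv2.resize(cs[n][0][y:y+h,x:x+w],(W,H),interpolation=cv2.INTER_CUBIC)
a=g("top",270,80,140,150,400*140//150,400) 
b=g("scene",225,200,145,115,int(145*3.4),int(115*3.4))
c=g("top",160,95,100,150,200,300); d=g("scene",375,160,130,210,186,300)
out=np.zeros((600,800,3),np.uint8)
a=g("top",270,80,140,150,280,300);out[:300,:280]=a
out[:300,290:490]=c; out[:300,500:686]=d
b=g("scene",225,200,145,115,378,300); out[300:,:378]=b
out=np.clip(out.astype(float)*1.5,0,255).astype(np.uint8)
cv2.imwrite("pics/crop1.png",out)
for n,u,v,z in [("top",203,203,.083),("scene",447,238,.083),("top",312,165,.054),("scene",324,262,.054),("top",367,173,.11),("scene",270,232,.11)]:
    print(n,u,v,onz(cs[n],u,v,z).round(3))
E
```

```text
top 203 203 [0.422 0.271 0.083]
scene 447 238 [0.428 0.294 0.083]
top 312 165 [ 0.526 -0.007  0.054]
scene 324 262 [ 0.534 -0.004  0.054]
top 367 173 [ 0.497 -0.146  0.11 ]
scene 270 232 [ 0.505 -0.146  0.11 ]
```

View pics/crop1.png

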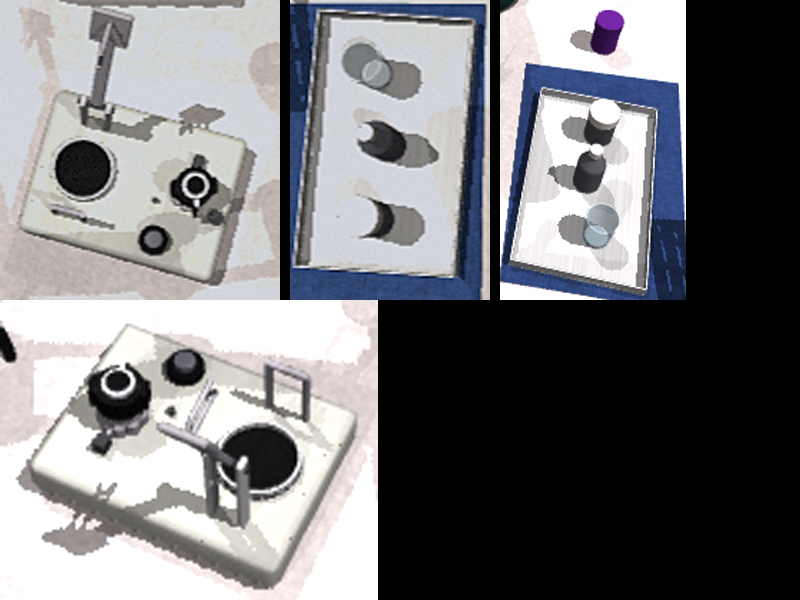

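The top and scene rays agree that the dish is near (.53,-.005) and the collar near (.50,-.146), so the shaker yaw is about -12°. The tray jar with the white wide cap is confirmed in both crops at about (.43,.29). I'll move above the shaker for a close look.

send_rows(
  increments=[
    {"gripper":-1,"linear":[0.02,0.04,0.05],"delta_rot":[0,0,-0.15]},
    {"gripper":-1,"linear":[0.04,0.08,0.08],"delta_rot":[0,0,-0.3]},
    {"gripper":-1,"linear":[0.06,0.125,0.1],"delta_rot":[0,0,-0.45]},
    {"gripper":-1,"linear":[0.08,0.17,0.12],"delta_rot":[0,0,-0.6]},
    {"gripper":-1,"linear":[0.1,0.215,0.13],"delta_rot":[0,0,-0.6]},
    {"gripper":-1,"linear":[0.12,0.26,0.14],"delta_rot":[0,0,-0.6]},
    {"gripper":-1,"linear":[0.14,0.305,0.15],"delta_rot":[0,0,-0.6]},
    {"gripper":-1,"linear":[0.16,0.35,0.16],"delta_rot":[0,0,-0.6]},
  ],
)

```text
clock: 0.9
position: [0.3662, -0.2052, 0.3861]
ee_rot: [0.0, 0.994, -0.107, 0.0]
contact_force: [0.9, 0.4, 0.6]
width: 0.0857
gripper_force: 0.0
```

send_rows(
  increments=[
    {"gripper":-1,"linear":[0.02,0.045,0.01],"delta_rot":[0,0,0]},
    {"gripper":-1,"linear":[0.04,0.09,0.01],"delta_rot":[0,0,0]},
    {"gripper":-1,"linear":[0.04,0.09,0.01],"delta_rot":[0,0,0]},
    {"gripper":-1,"linear":[0.04,0.09,0.01],"delta_rot":[0,0,0]},
  ],
)

```text
clock: 1.3
position: [0.406, -0.1161, 0.3955]
ee_rot: [0.0, 0.995, -0.105, -0.0]
contact_force: [-0.5, -0.2, -0.3]
width: 0.0853
gripper_force: 0.0
```

```bash
python3 - <<'E'
from h import *
import pickle
c=cam("wrist"); pickle.dump(c,open("w1.pkl","wb")); cv2.imwrite("pics/w1.png",c[0])
s=get_state(); print(s["position"],s["qpos"],-c[2].T@c[3])
E
```

```text
[ 0.40569086 -0.11722509  0.39539301] [-4.45386728e-01 -1.34309962e-02  1.45716394e+00 -1.14699492e-03
  1.69864770e+00  1.33746697e+00] [ 0.48695356 -0.13393565  0.5358564 ]
```

View pics/w1.png

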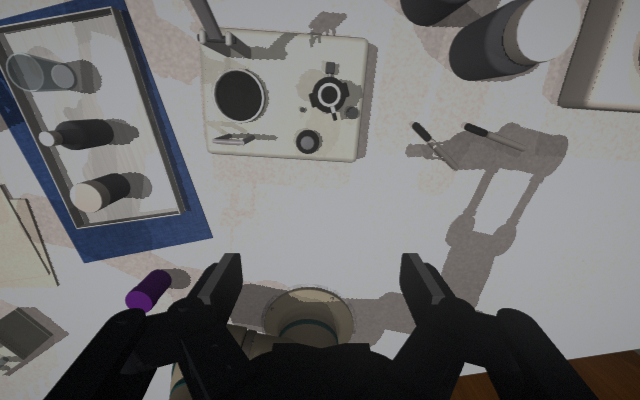

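The wrist view shows the dish at (240,97), collar barrel at (329,94), button at (307,142), dark round stud at (352,113), small stud at (283,110), and jar cap at (85,197). I'll measure these and zoom on the collar.

```bash
python3 - <<'E'
from h import *
import pickle
cs=pickle.load(open("c.pkl","rb")); w=pickle.load(open("w1.pkl","rb"))
z=np.zeros((600,800,3),np.uint8)
a=cv2.resize(w[0][50:165,265:385],(600,575),interpolation=cv2.INTER_CUBIC)
z[:575,:600]=np.clip(a*1.6,0,255).astype(np.uint8)
cv2.imwrite("pics/w1c.png",z)
print("jar",onz(w,85,197,.083).round(3), two(w,(85,197),cs["scene"],(447.5,237.5)))
for n,u,v,h in [("dish",240,97,.054),("barrel",329,94,.11),("btn",307,142,.07),("stud",352,113,.058),("small",283,110,.058)]: print(n,onz(w,u,v,h).round(3))
print("btn",two(w,(307,142),cs["scene"],(225+184/2.607,200+362/2.607)),two(w,(307,142),cs["top"],(346.5,199.5)))
E
```

```text
jar [0.423 0.295 0.083] (array([0.42357349, 0.29566534, 0.08104198]), np.float64(0.0016371458052636973))
dish [ 0.525 -0.007  0.054]
barrel [ 0.498 -0.148  0.11 ]
btn [ 0.433 -0.099  0.07 ]
stud [ 0.463 -0.181  0.058]
small [ 0.491 -0.071  0.058]
btn (array([ 0.38136234, -0.09265816, -0.71890145]), np.float64(0.12966433279214104)) (array([ 0.4330509 , -0.09836213,  0.06496819]), np.float64(0.0008983261931934187))
```

View pics/w1c.png

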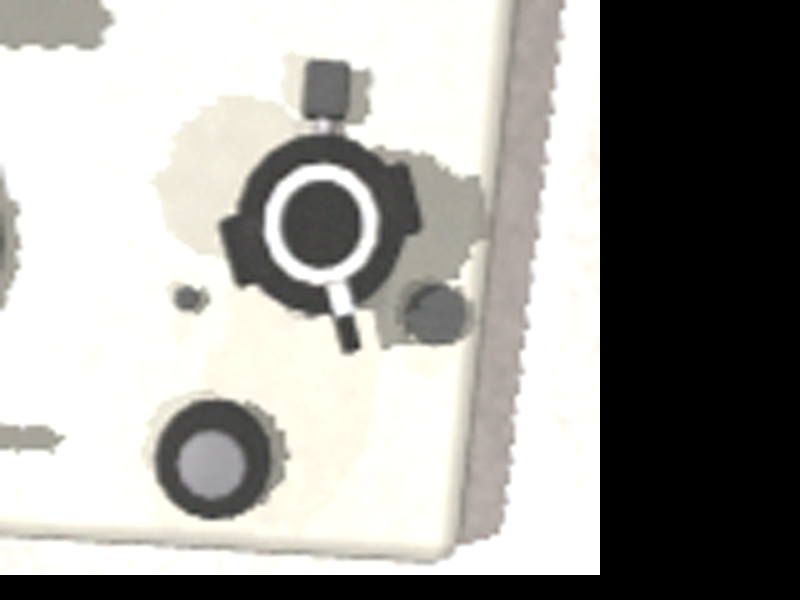

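The large stud is on the -y side of the pointer. The pointer sits at +0.35, so the target is +1.05, a turn of +0.70 rad (one click). Jar at (.4235,.2955), and the two views agree to 2 mm. Now going above the jar.

send_rows(
  increments=[
    {"gripper":-1,"linear":[0.0,0.045,0],"delta_rot":[0,0,0]},
    {"gripper":-1,"linear":[0,0.09,0],"delta_rot":[0,0,0]},
    {"gripper":-1,"linear":[0.0,0.135,-0.01],"delta_rot":[0,0,0]},
    {"gripper":-1,"linear":[0.0,0.18,-0.03],"delta_rot":[0,0,0]},
    {"gripper":-1,"linear":[0.005,0.225,-0.05],"delta_rot":[0,0,0]},
    {"gripper":-1,"linear":[0.01,0.27,-0.07],"delta_rot":[0,0,0]},
    {"gripper":-1,"linear":[0.01,0.315,-0.09],"delta_rot":[0,0,0]},
    {"gripper":-1,"linear":[0.015,0.36,-0.11],"delta_rot":[0,0,0]},
  ],
)

```text
clock: 2.15
position: [0.4214, 0.2424, 0.2848]
ee_rot: [0.001, 0.994, -0.108, -0.0]
contact_force: [1.4, -0.3, 0.1]
width: 0.0857
gripper_force: 0.0
```

send_rows(
  increments=[
    {"gripper":-1,"linear":[0.0,0.03,-0.02],"delta_rot":[0,0,0]},
    {"gripper":-1,"linear":[0,0.05,-0.05],"delta_rot":[0,0,0]},
    {"gripper":-1,"linear":[0.0,0.05,-0.05],"delta_rot":[0,0,0]},
    {"gripper":-1,"linear":[0.0,0.05,-0.05],"delta_rot":[0,0,0]},
  ],
)

```text
clock: 2.55
position: [0.4217, 0.291, 0.2352]
ee_rot: [0.001, 0.994, -0.107, -0.001]
contact_force: [0.8, -0.1, 1.3]
width: 0.0856
gripper_force: 0.0
```

```bash
python3 - <<'E'
from h import *
import pickle
w=pickle.load(open("w1.pkl","rb"))
P=lambda u,v,h: onz(w,265+u/5,50+v/5,h).round(4)
for n,a in dict(barrel=(323,222,.11),small=(188,297,.058),stud=(436,313,.058),tip=(350,348,.084),btn=(212,463,.066),btnblk=(214,458,.06),ear1=(403,198,.1),ear2=(238,252,.1)).items(): print(n,P(*a))
c=cam("wrist"); pickle.dump(c,open("w2.pkl","wb")); cv2.imwrite("pics/w2.png",c[0])
s=get_state(); print(s["position"],s["qpos"])
print(proj(c,(.4235,.2955,.083)),proj(c,(.4235-.0275,.2955,.083)),proj(c,(.4235,.2955,.003)))
E
```

```text
barrel [ 0.4971 -0.149   0.11  ]
small [ 0.4849 -0.1029  0.058 ]
stud [ 0.4631 -0.1816  0.058 ]
tip [ 0.4596 -0.1508  0.084 ]
btn [ 0.4318 -0.0992  0.066 ]
btnblk [ 0.4326 -0.0998  0.06  ]
ear1 [ 0.4989 -0.1735  0.1   ]
ear2 [ 0.4944 -0.1231  0.1   ]
[0.42219763 0.29113497 0.2363281 ] [ 4.68750439e-01  1.79174710e-01  1.62359225e+00 -1.14381484e-03
  1.33875888e+00  2.25537639e+00]
[315.65416359 183.2552534 ] [321.01985896 206.28860567] [316.58489301 167.40556225]
```

View pics/w2.png

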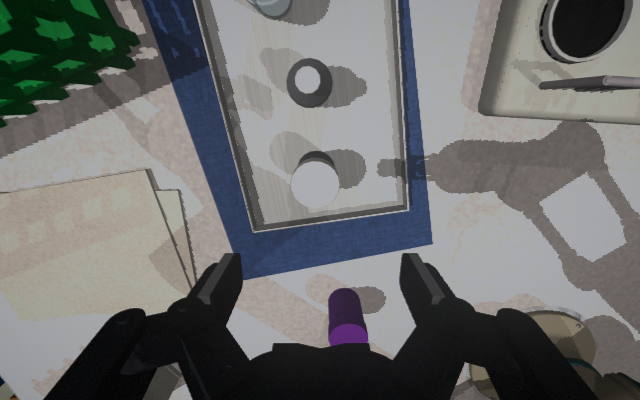

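The jar cap is at (316,185), within 2 px of the prediction. The stud and pointer geometry checks out at 47–48 mm radii and gives a shaker yaw of about -15.7°. Descending to grasp.

send_rows(
  increments=[
    {"gripper":-1,"linear":[0.0,0.004,-0.04],"delta_rot":[0,0,0]},
    {"gripper":-1,"linear":[0,0.004,-0.08],"delta_rot":[0,0,0]},
    {"gripper":-1,"linear":[0.0,0.004,-0.115],"delta_rot":[0,0,0]},
    {"gripper":-1,"linear":[0.0,0.004,-0.145],"delta_rot":[0,0,0]},
    {"gripper":-1,"linear":[0.0,0.004,-0.165],"delta_rot":[0,0,0]},
    {"gripper":-1,"linear":[0.0,0.004,-0.18],"delta_rot":[0,0,0]},
    {"gripper":-1,"linear":[0.0,0.004,-0.182],"delta_rot":[0,0,0]},
    {"gripper":-1,"linear":[0.0,0.004,-0.182],"delta_rot":[0,0,0]},
  ],
)

```text
clock: 3.4
position: [0.4224, 0.2961, 0.0549]
ee_rot: [-0.0, 0.994, -0.107, 0.001]
contact_force: [0.1, -0.7, 0.4]
width: 0.0853
gripper_force: 0.0
```

send_rows(
  increments=[
    {"gripper":0.2,"linear":[0,0,0],"delta_rot":[0,0,0]},
    {"gripper":0.5,"linear":[0,0,0],"delta_rot":[0,0,0]},
    {"gripper":1,"linear":[0,0,0],"delta_rot":[0,0,0]},
    {"gripper":1,"linear":[0,0,0],"delta_rot":[0,0,0]},
    {"gripper":1,"linear":[0,0,0],"delta_rot":[0,0,0]},
    {"gripper":1,"linear":[0,0,0],"delta_rot":[0,0,0]},
  ],
  newtons=40,
)

```text
clock: 4.0
position: [0.422, 0.2972, 0.0553]
ee_rot: [-0.001, 0.994, -0.106, 0.001]
contact_force: [-0.9, -1.3, 5.1]
width: 0.0541
gripper_force: 41.8
```

send_rows(
  increments=[
    {"gripper":1,"linear":[0.0,0,0.015],"delta_rot":[0,0,0]},
    {"gripper":1,"linear":[0,0,0.04],"delta_rot":[0,0,0]},
    {"gripper":1,"linear":[0.0,0,0.07],"delta_rot":[0,0,0]},
    {"gripper":1,"linear":[0.0,0,0.1],"delta_rot":[0,0,0]},
    {"gripper":1,"linear":[0.0,0,0.13],"delta_rot":[0,0,0]},
    {"gripper":1,"linear":[0.0,-0.01,0.155],"delta_rot":[0,0,0]},
    {"gripper":1,"linear":[0.005,-0.03,0.17],"delta_rot":[0,0,0]},
    {"gripper":1,"linear":[0.012,-0.06,0.17],"delta_rot":[0,0,0]},
  ],
)

```text
clock: 4.8
position: [0.4342, 0.2379, 0.2266]
ee_rot: [-0.002, 0.994, -0.105, 0.003]
contact_force: [1.0, 0.5, -2.3]
width: 0.054
gripper_force: 42.8
```

send_rows(
  increments=[
    {"gripper":1,"linear":[0.015,-0.035,0],"delta_rot":[0,0,-0.02]},
    {"gripper":1,"linear":[0.03,-0.07,0],"delta_rot":[0,0,-0.04]},
    {"gripper":1,"linear":[0.045,-0.105,0],"delta_rot":[0,0,-0.06]},
    {"gripper":1,"linear":[0.06,-0.14,0],"delta_rot":[0,0,-0.06]},
    {"gripper":1,"linear":[0.075,-0.175,0],"delta_rot":[0,0,-0.06]},
    {"gripper":1,"linear":[0.085,-0.21,0],"delta_rot":[0,0,-0.06]},
    {"gripper":1,"linear":[0.09,-0.23,0],"delta_rot":[0,0,-0.06]},
    {"gripper":1,"linear":[0.092,-0.24,0],"delta_rot":[0,0,-0.06]},
  ],
)

```text
clock: 5.6
position: [0.5252, -0.0049, 0.2236]
ee_rot: [0.0, 0.991, -0.137, -0.0]
contact_force: [-1.9, -0.2, -2.5]
width: 0.0537
gripper_force: 42.8
```

```bash
python3 - <<'E'
from h import *
import pickle
c=cam("wrist"); pickle.dump(c,open("w3.pkl","wb")); cv2.imwrite("pics/w3.png",c[0])
s=get_state(); print(s["position"],s["width"],s["contact_force"],R.from_quat(np.roll(s["ee_rot"],-1)).as_matrix()[:,1:].round(3).tolist())
a=np.deg2rad(-15.7); X=np.array([np.cos(a),np.sin(a)]);Y=np.array([-X[1],X[0]]); st=np.array([.526,-.007])
for n,p in dict(dish=[*st,.054],eye=[*(st-.065*X),.124],hinge=[*(st+.065*X),.147]).items(): print(n,np.round(p,4),proj(c,p).round(1))
E
```

```text
[ 0.5253111  -0.00550613  0.22361762] 0.053556969814625606 [-0.07401627 -0.8688428  -1.89472327] [[-0.272, -0.0], [-0.962, -0.002], [0.002, -1.0]]
dish [ 0.526 -0.007  0.054] [321.9 178.9]
eye [0.4634 0.0106 0.124 ] [322.1 260.7]
hinge [ 0.5886 -0.0246  0.147 ] [322.3 127.1]
```

View pics/w3.png

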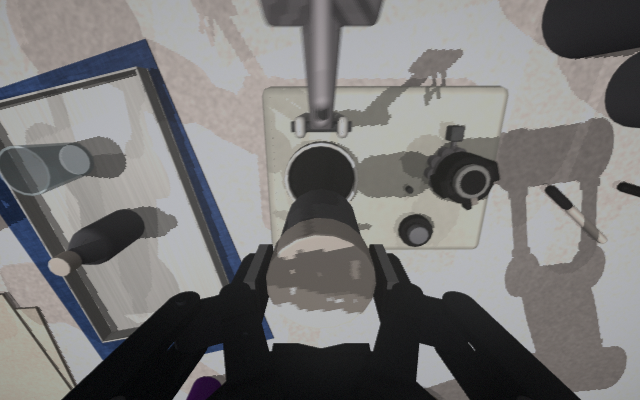

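The dish rim is centred at (321,179) and the hinge is at (322,127), exactly as predicted, with the shaker edges level, so the yaw is right. The jar is held. Lowering.

send_rows(
  increments=[
    {"gripper":1,"linear":[0.0,-0.001,-0.02],"delta_rot":[0,0,0]},
    {"gripper":1,"linear":[0,-0.002,-0.045],"delta_rot":[0,0,0]},
    {"gripper":1,"linear":[0.001,-0.002,-0.07],"delta_rot":[0,0,0]},
    {"gripper":1,"linear":[0.001,-0.002,-0.09],"delta_rot":[0,0,0]},
    {"gripper":1,"linear":[0.001,-0.002,-0.102],"delta_rot":[0,0,0]},
    {"gripper":1,"linear":[0.001,-0.002,-0.109],"delta_rot":[0,0,0]},
    {"gripper":1,"linear":[0.001,-0.002,-0.112],"delta_rot":[0,0,0]},
    {"gripper":1,"linear":[0.001,-0.002,-0.112],"delta_rot":[0,0,0]},
  ],
)

```text
clock: 6.45
position: [0.5262, -0.0049, 0.1121]
ee_rot: [-0.0, 0.991, -0.136, 0.0]
contact_force: [0.1, 0.1, -1.9]
width: 0.0538
gripper_force: 42.8
```

send_rows(
  increments=[
    {"gripper":1,"linear":[0,0,-0.001],"delta_rot":[0,0,0]},
    {"gripper":1,"linear":[0,0,-0.002],"delta_rot":[0,0,0]},
    {"gripper":1,"linear":[0,0,-0.003],"delta_rot":[0,0,0]},
  ],
)

```text
clock: 6.75
position: [0.5263, -0.0052, 0.1092]
ee_rot: [0.0, 0.991, -0.136, 0.001]
contact_force: [0.1, 1.1, -1.8]
width: 0.0539
gripper_force: 42.8
```

send_rows(
  increments=[
    {"gripper":1,"linear":[0,-0.001,-0.001],"delta_rot":[0,0,0]},
    {"gripper":1,"linear":[0,-0.001,-0.002],"delta_rot":[0,0,0]},
    {"gripper":1,"linear":[0,-0.001,-0.002],"delta_rot":[0,0,0]},
  ],
)

```text
clock: 7.05
position: [0.5259, -0.0062, 0.1066]
ee_rot: [0.0, 0.991, -0.136, -0.0]
contact_force: [-0.4, -0.6, -1.3]
width: 0.0539
gripper_force: 42.8
```

send_rows(
  increments=[
    {"gripper":1,"linear":[0,0,-0.001],"delta_rot":[0,0,0]},
    {"gripper":1,"linear":[0,0,-0.001],"delta_rot":[0,0,0]},
  ],
)

```text
clock: 7.25
position: [0.5261, -0.0062, 0.1063]
ee_rot: [0.0, 0.991, -0.136, 0.0]
contact_force: [-1.3, -0.4, 3.1]
width: 0.0538
gripper_force: 43.4
```

Contact felt at z .106, where expected. Releasing.

send_rows(
  increments=[
    {"gripper":0.2,"linear":[0,0,0],"delta_rot":[0,0,0]},
    {"gripper":-0.3,"linear":[0,0,0],"delta_rot":[0,0,0]},
    {"gripper":-1,"linear":[0,0,0],"delta_rot":[0,0,0]},
    {"gripper":-1,"linear":[0,0,0],"delta_rot":[0,0,0]},
    {"gripper":-1,"linear":[0,0,0],"delta_rot":[0,0,0]},
  ],
)

```text
clock: 7.75
position: [0.526, -0.0061, 0.1056]
ee_rot: [0.0, 0.991, -0.136, -0.0]
contact_force: [0.1, -0.3, 0.7]
width: 0.0852
gripper_force: 0.0
```

send_rows(
  increments=[
    {"gripper":-1,"linear":[0,0,0.02],"delta_rot":[0,0,0]},
    {"gripper":-1,"linear":[0,0,0.05],"delta_rot":[0,0,0]},
    {"gripper":-1,"linear":[0,0,0.1],"delta_rot":[0,0,0]},
    {"gripper":-1,"linear":[0,0,0.15],"delta_rot":[0,0,0]},
    {"gripper":-1,"linear":[0,0,0.2],"delta_rot":[0,0,0]},
    {"gripper":1,"linear":[0,0,0.24],"delta_rot":[0,0,0]},
    {"gripper":1,"linear":[0,0,0.26],"delta_rot":[0,0,0]},
    {"gripper":1,"linear":[0,0,0.27],"delta_rot":[0,0,0]},
  ],
)

```text
clock: 8.55
position: [0.5267, -0.0062, 0.3783]
ee_rot: [0.0, 0.991, -0.136, 0.002]
contact_force: [0.4, 0.0, 0.2]
width: 0.0442
gripper_force: 0.0
```

```bash
python3 - <<'E'
from h import *
import pickle
cs={n:cam(n) for n in ("scene","top","wrist")}
pickle.dump(cs,open("c2.pkl","wb"))
s=get_state(); print(s["position"],s["qpos"].round(3),s["width"])
a=np.deg2rad(-15.7); X=np.array([np.cos(a),np.sin(a)]); st=np.array([.526,-.007])
out=np.zeros((600,800,3),np.uint8)
out[:400,:640]=cs["wrist"][0]
cr=cs["scene"][0][190:310,220:380]; out[400:,:267]=cv2.resize(cr,(267,200))
cr=cs["top"][0][70:230,270:430]; out[400:,270:470]=cv2.resize(cr,(200,200))
cv2.imwrite("pics/c3.png",out)
for n,p in dict(cap=[*st,.134],eye=[*(st-.065*X),.124],hinge=[*(st+.065*X),.147]).items(): print(n,np.round(p,4),proj(cs["wrist"],p).round(1),proj(cs["scene"],p).round(1))
for q in (1.9,2.0,2.1):
  t=st+X*(.065-.149*np.cos(q)); p=[*t,.147+.149*np.sin(q)]; print(q,np.round(p,3),[proj(cs[n],p).round() for n in cs])
E
```

```text
[ 0.52581443 -0.00607705  0.37508219] [-0.144  0.154  1.32  -0.     1.668  1.7  ] 0.02017727166310257
cap [ 0.526 -0.007  0.134] [321.2 167. ] [323.  241.4]
eye [0.4634 0.0106 0.124 ] [321.1 207.9] [334.5 224.1]
hinge [ 0.5886 -0.0246  0.147 ] [321.2 119.3] [310.6 259.2]
1.9 [ 0.635 -0.038  0.288] [array([298., 240.]), array([325.,  93.]), array([321.,  62.])]
2.0 [ 0.648 -0.041  0.282] [array([295., 247.]), array([327.,  88.]), array([321.,  42.])]
2.1 [ 0.661 -0.045  0.276] [array([292., 254.]), array([329.,  83.]), array([321.,  25.])]
```

View pics/c3.png

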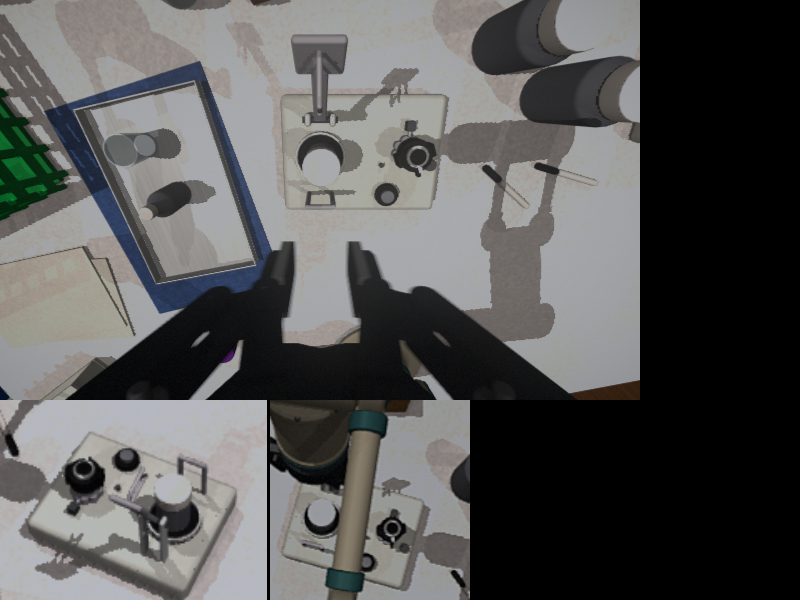

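The jar stands upright, with its cap at (321,167) as predicted. The bar is open at about 2.0 rad, with the paddle tip at row 36–42. Next I take the shut fingers behind the paddle (shaker-x +.165, z .245).

send_rows(
  increments=[
    {"gripper":1,"linear":[0.04,-0.011,0],"delta_rot":[0,0,0]},
    {"gripper":1,"linear":[0.085,-0.024,0],"delta_rot":[0,0,0]},
    {"gripper":1,"linear":[0.125,-0.036,0],"delta_rot":[0,0,0]},
    {"gripper":1,"linear":[0.159,-0.046,0],"delta_rot":[0,0,0]},
    {"gripper":1,"linear":[0.159,-0.046,-0.03],"delta_rot":[0,0,0]},
    {"gripper":1,"linear":[0.159,-0.046,-0.07],"delta_rot":[0,0,0]},
    {"gripper":1,"linear":[0.159,-0.046,-0.11],"delta_rot":[0,0,0]},
    {"gripper":1,"linear":[0.159,-0.046,-0.13],"delta_rot":[0,0,0]},
  ],
)

```text
clock: 9.5
position: [0.6819, -0.0516, 0.2384]
ee_rot: [-0.0, 0.991, -0.136, -0.006]
contact_force: [-0.0, -1.0, -0.0]
width: 0.0001
gripper_force: 0.0
```

send_rows(
  increments=[
    {"gripper":1,"linear":[-0.008,0.002,0],"delta_rot":[0,0,0]},
    {"gripper":1,"linear":[-0.018,0.005,0],"delta_rot":[0,0,0]},
  ],
)

```text
clock: 9.7
position: [0.666, -0.047, 0.2443]
ee_rot: [0.0, 0.991, -0.136, -0.001]
contact_force: [1.6, -0.5, -0.7]
width: 0.0002
gripper_force: 0.7
```

send_rows(
  increments=[
    {"gripper":1,"linear":[-0.012,0.0035,0],"delta_rot":[0,0,0]},
    {"gripper":1,"linear":[-0.024,0.007,0],"delta_rot":[0,0,0]},
    {"gripper":1,"linear":[-0.036,0.01,0],"delta_rot":[0,0,0]},
    {"gripper":1,"linear":[-0.048,0.0135,0.002],"delta_rot":[0,0,0]},
    {"gripper":1,"linear":[-0.06,0.017,0.004],"delta_rot":[0,0,0]},
    {"gripper":1,"linear":[-0.069,0.0195,0.006],"delta_rot":[0,0,0]},
  ],
)

```text
clock: 10.3
position: [0.5993, -0.0279, 0.2572]
ee_rot: [0.0, 0.991, -0.136, 0.005]
contact_force: [1.6, -1.3, 2.2]
width: -0.0
gripper_force: 1.4
```

```bash
python3 - <<'E'
from h import *
cs={n:cam(n) for n in ("scene","wrist")}
s=get_state(); print(s["position"],s["contact_force"])
out=np.zeros((600,800,3),np.uint8)
out[:400,:640]=cs["wrist"][0]
out[400:,:267]=cv2.resize(cs["scene"][0][190:310,220:380],(267,200))
cv2.imwrite("pics/c4.png",out)
E
```

```text
[ 0.59746029 -0.02723623  0.25534833] [ 0.01120671 -0.07059117  0.63226841]
```

View pics/c4.png

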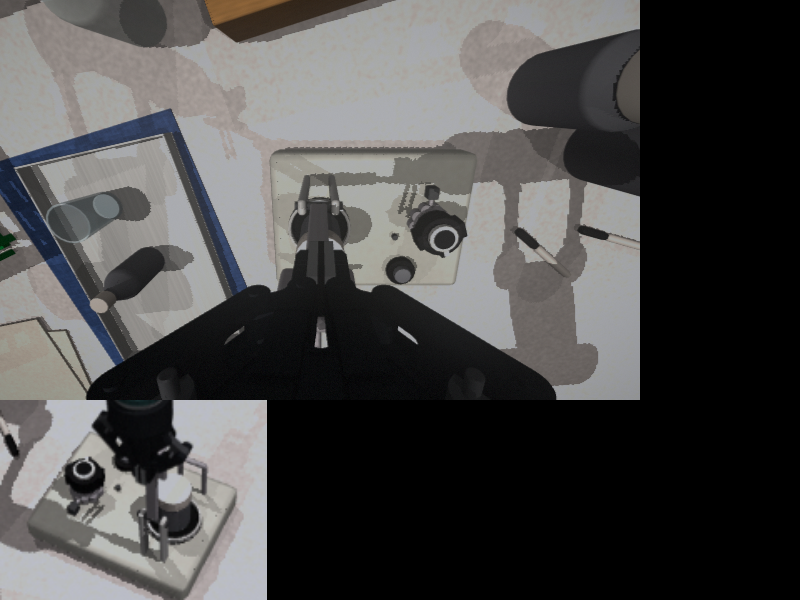

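The bar follows the fingers: no paddle is left behind, and the posts at (320,190) are visible with the bar in front of the fingers. Continuing along the arc.

send_rows(
  increments=[
    {"gripper":1,"linear":[-0.011,0.003,-0.001],"delta_rot":[0,0,0]},
    {"gripper":1,"linear":[-0.022,0.006,-0.002],"delta_rot":[0,0,0]},
    {"gripper":1,"linear":[-0.033,0.009,-0.004],"delta_rot":[0,0,0]},
    {"gripper":1,"linear":[-0.044,0.0125,-0.006],"delta_rot":[0,0,0]},
    {"gripper":1,"linear":[-0.055,0.0155,-0.009],"delta_rot":[0,0,0]},
    {"gripper":1,"linear":[-0.0655,0.0185,-0.013],"delta_rot":[0,0,0]},
    {"gripper":1,"linear":[-0.076,0.0215,-0.02],"delta_rot":[0,0,0]},
    {"gripper":1,"linear":[-0.086,0.024,-0.027],"delta_rot":[0,0,0]},
  ],
)

```text
clock: 11.2
position: [0.5113, -0.0033, 0.2245]
ee_rot: [0.0, 0.991, -0.136, 0.0]
contact_force: [3.0, -0.4, 0.8]
width: -0.0001
gripper_force: 1.0
```

send_rows(
  increments=[
    {"gripper":1,"linear":[-0.009,0.003,-0.007],"delta_rot":[0,0,0]},
    {"gripper":1,"linear":[-0.017,0.005,-0.017],"delta_rot":[0,0,0]},
    {"gripper":1,"linear":[-0.025,0.007,-0.027],"delta_rot":[0,0,0]},
    {"gripper":1,"linear":[-0.0325,0.009,-0.038],"delta_rot":[0,0,0]},
    {"gripper":1,"linear":[-0.038,0.011,-0.047],"delta_rot":[0,0,0]},
    {"gripper":1,"linear":[-0.042,0.012,-0.056],"delta_rot":[0,0,0]},
    {"gripper":1,"linear":[-0.042,0.012,-0.056],"delta_rot":[0,0,0]},
  ],
)

```text
clock: 11.9
position: [0.4686, 0.0088, 0.1678]
ee_rot: [-0.0, 0.991, -0.136, -0.001]
contact_force: [-0.3, 0.7, 2.5]
width: -0.0001
gripper_force: 0.8
```

send_rows(
  increments=[
    {"gripper":1,"linear":[-0.003,0.001,-0.005],"delta_rot":[0,0,0]},
    {"gripper":1,"linear":[-0.005,0.0015,-0.01],"delta_rot":[0,0,0]},
    {"gripper":1,"linear":[-0.005,0.0015,-0.014],"delta_rot":[0,0,0]},
    {"gripper":1,"linear":[-0.005,0.0015,-0.017],"delta_rot":[0,0,0]},
    {"gripper":1,"linear":[-0.005,0.0015,-0.017],"delta_rot":[0,0,0]},
  ],
)

```text
clock: 12.4
position: [0.4642, 0.0101, 0.1511]
ee_rot: [-0.0, 0.991, -0.136, -0.001]
contact_force: [0.9, 0.2, 1.9]
width: 0.0001
gripper_force: 0.6
```

send_rows(
  increments=[
    {"gripper":1,"linear":[0,0,-0.001],"delta_rot":[0,0,0]},
    {"gripper":1,"linear":[0,0,-0.002],"delta_rot":[0,0,0]},
    {"gripper":1,"linear":[0,0,-0.002],"delta_rot":[0,0,0]},
  ],
)

```text
clock: 12.7
position: [0.4642, 0.0101, 0.1509]
ee_rot: [-0.0, 0.991, -0.136, -0.001]
contact_force: [-1.2, 1.1, 12.7]
width: -0.0003
gripper_force: 6.1
```

Hard stop felt (12.7 N at z .151). Pressing slightly more, then lifting.

send_rows(
  increments=[
    {"gripper":1,"linear":[0,0,-0.001],"delta_rot":[0,0,0]},
    {"gripper":1,"linear":[0,0,-0.001],"delta_rot":[0,0,0]},
    {"gripper":1,"linear":[0,0,0.003],"delta_rot":[0,0,0]},
    {"gripper":1,"linear":[0,0,0.01],"delta_rot":[0,0,0]},
    {"gripper":1,"linear":[0,0,0.02],"delta_rot":[0,0,0]},
    {"gripper":1,"linear":[0,0,0.035],"delta_rot":[0,0,0]},
    {"gripper":1,"linear":[0,0,0.06],"delta_rot":[0,0,0]},
    {"gripper":1,"linear":[0,0,0.1],"delta_rot":[0,0,0]},
  ],
)

```text
clock: 13.5
position: [0.4627, 0.0102, 0.2487]
ee_rot: [0.0, 0.991, -0.136, -0.004]
contact_force: [1.7, 0.2, -0.3]
width: 0.0002
gripper_force: 0.0
```

send_rows(
  increments=[
    {"gripper":1,"linear":[-0.01,-0.04,0.02],"delta_rot":[0,0,0.1]},
    {"gripper":-0.4,"linear":[-0.015,-0.085,0.03],"delta_rot":[0,0,0.2]},
    {"gripper":-0.6,"linear":[-0.015,-0.13,0.03],"delta_rot":[0,0,0.35]},
    {"gripper":-0.8,"linear":[-0.015,-0.145,0.03],"delta_rot":[0,0,0.35]},
    {"gripper":-0.8,"linear":[-0.015,-0.145,0.03],"delta_rot":[0,0,0.35]},
  ],
)

```text
clock: 14.0
position: [0.4496, -0.1373, 0.2797]
ee_rot: [0.0, 0.999, 0.036, -0.001]
contact_force: [0.4, 1.1, 0.5]
width: 0.0579
gripper_force: 0.0
```

```bash
python3 - <<'E'
from h import *
import pickle
w=cam("wrist"); sc=cam("scene"); pickle.dump((w,sc),open("w5.pkl","wb"))
s=get_state(); print(s["position"],s["qpos"].round(2),s["ee_rot"],s["width"])
a=np.deg2rad(-15.7); X=np.array([np.cos(a),np.sin(a)]);st=np.array([.526,-.007])
for q in (0,.04,.3,.8,1.5,2): 
  p=[*(st+X*(.065-.13*np.cos(q))),.151+.13*np.sin(q)]; print(q,proj(w,p).round(),proj(sc,p).round())
for n,p in dict(axis=(.497,-.149,.11),stud=(.463,-.1816,.058),tip=(.4596,-.1508,.084),btn=(.432,-.099,.066)).items(): print(n,proj(w,p).round())
out=np.zeros((600,800,3),np.uint8)
out[:400,:640]=w[0]; out[400:,:267]=cv2.resize(sc[0][190:310,220:380],(267,200))
cv2.imwrite("pics/c5.png",out)
E
```

```text
[ 0.44949875 -0.13470437  0.27955538] [-0.44  0.09  1.62  0.    1.43  1.06] [-7.86824885e-04  9.99290730e-01  3.76440501e-02 -5.85121226e-04] 0.07234061106892084
0 [172. 166.] [335. 218.]
0.04 [169. 167.] [335. 216.]
0.3 [150. 170.] [334. 210.]
0.8 [107. 140.] [327. 205.]
1.5 [ 63. -38.] [311. 222.]
2 [  99. -215.] [297. 247.]
axis [334. 139.]
stud [355. 162.]
tip [332. 167.]
btn [291. 182.]
```

```bash
python3 - <<'E'
from h import *
import pickle
w,sc=pickle.load(open("w5.pkl","rb"))
a=np.deg2rad(-15.7); X=np.array([np.cos(a),np.sin(a)]);Y=np.array([-X[1],X[0]]);st=np.array([.526,-.007])
def P(r,y,q): return [*(st+X*(.065-r*np.cos(q)+.004*np.sin(q))+Y*y),.147+r*np.sin(q)+.004*np.cos(q)]
for c in (w,sc):
  g=c[0].mean(2)
  for q in (0.04,.3,2):
    print(q,[[int(g[int(round(v)),int(round(u))]) if 0<=u<640 and 0<=v<400 else -1 for u,v in [proj(c,P(r,y,q)) for y in (-.03,-.018,-.01,0,.01,.018,.03)]] for r in (.08,.115,.13,.145,.158)])
# paddle edges along centreline (front end at r=.149)
g=w[0].mean(2); print([int(g[tuple(np.round(proj(w,P(r,.012,.04))).astype(int)[::-1])]) for r in np.arange(.09,.17,.003)])
# collar refinement: circles & dark stats
p=proj(w,(.497,-.149,.11)).astype(int); hc=cv2.HoughCircles(cv2.resize(w[0][p[1]-40:p[1]+40,p[0]-40:p[0]+40].mean(2).astype(np.uint8),None,fx=4,fy=4),cv2.HOUGH_GRADIENT,1,30,param1=100,param2=25,minRadius=25,maxRadius=80)
print(p,None if hc is None else [(p[0]-40+x/4,p[1]-40+y/4,r/4) for x,y,r in hc[0][:5]])
if hc is not None:
  for x,y,r in hc[0][:4]: print(onz(w,p[0]-40+x/4,p[1]-40+y/4,.11).round(4), onz(w,p[0]-40+x/4,p[1]-40+y/4,.104).round(4))
E
```

```text
0.04 [[42, 108, 92, 140, 152, 163, 163], [82, 144, 158, 162, 163, 164, 168], [162, 152, 152, 157, 156, 158, 166], [162, 146, 144, 150, 150, 149, 159], [163, 160, 167, 166, 165, 168, 74]]
0.3 [[125, 92, 140, 158, 162, 163, 155], [122, 154, 161, 157, 168, 166, 70], [153, 153, 153, 154, 167, 70, 48], [158, 168, 166, 167, 72, 61, 61], [168, 170, 168, 166, 65, 49, 162]]
2 [[-1, -1, -1, -1, -1, -1, -1], [-1, -1, -1, -1, -1, -1, -1], [-1, -1, -1, -1, -1, -1, -1], [-1, -1, -1, -1, -1, -1, -1], [-1, -1, -1, -1, -1, -1, -1]]
0.04 [[174, 179, 172, 125, 153, 90, 167], [180, 174, 157, 179, 152, 155, 179], [185, 131, 154, 155, 153, 152, 182], [183, 182, 185, 183, 180, 182, 181], [186, 185, 183, 184, 183, 185, 184]]
0.3 [[146, 149, 144, 159, 159, 59, 134], [184, 186, 183, 154, 155, 153, 155], [186, 184, 184, 182, 187, 181, 181], [186, 187, 186, 183, 185, 183, 184], [185, 185, 184, 183, 186, 184, 185]]
2 [[179, 178, 105, 100, 156, 63, 76], [176, 178, 179, 177, 101, 152, 124], [176, 179, 180, 181, 98, 102, 79], [133, 179, 180, 180, 176, 97, 98], [83, 177, 177, 178, 179, 99, 100]]
[168, 165, 165, 164, 164, 108, 164, 166, 163, 163, 156, 159, 158, 160, 154, 153, 152, 152, 150, 141, 168, 167, 166, 166, 168, 164, 168]
[334 138] [(np.float64(332.375), np.float64(138.375), np.float32(15.025))]
[ 0.4974 -0.147   0.11  ] [ 0.4967 -0.1473  0.104 ]
```

The paddle's front edge shows at r≈.147 m when projected for 0.04 rad, so the bar is latched. The tool is already aligned with the ears at +4.3°. Going over the collar and down.

send_rows(
  increments=[
    {"gripper":-1,"linear":[0.03,-0.008,0],"delta_rot":[0,0,0]},
    {"gripper":-1,"linear":[0.0475,-0.0133,-0.02],"delta_rot":[0,0,0]},
    {"gripper":-1,"linear":[0.0475,-0.0133,-0.06],"delta_rot":[0,0,0]},
    {"gripper":-1,"linear":[0.0475,-0.0133,-0.1],"delta_rot":[0,0,0]},
    {"gripper":-1,"linear":[0.0475,-0.0133,-0.135],"delta_rot":[0,0,0]},
    {"gripper":-1,"linear":[0.0475,-0.0133,-0.15],"delta_rot":[0,0,0]},
    {"gripper":-1,"linear":[0.0475,-0.0133,-0.15],"delta_rot":[0,0,0]},
  ],
)

```text
clock: 14.8
position: [0.4954, -0.1458, 0.1272]
ee_rot: [-0.002, 0.999, 0.039, -0.003]
contact_force: [-0.5, -0.7, -0.5]
width: 0.0856
gripper_force: 0.0
```

```bash
python3 - <<'E'
from h import *
w=cam("wrist"); s=get_state(); print(s["position"],s["ee_rot"],s["width"])
p=proj(w,(.497,-.148,.11)).astype(int); f=3
g=cv2.resize(w[0][p[1]-60:p[1]+60,p[0]-60:p[0]+60].mean(2).astype(np.uint8),None,fx=f,fy=f)
cv2.imwrite("pics/w6.png",w[0])
hc=cv2.HoughCircles(g,cv2.HOUGH_GRADIENT,1,40,param1=100,param2=25,minRadius=20*f,maxRadius=50*f)
print(p)
if hc is not None:
  for x,y,r in hc[0][:5]:
    u,v=p[0]-60+x/f,p[1]-60+y/f; P=onz(w,u,v,.11); print(u,v,r/f,P.round(4),(r/f*np.linalg.norm(P-ray(w,u,v)[0])/w[1][0,0]).round(4))
E
```

```text
[ 0.49679915 -0.14667769  0.12897021] [-8.91614027e-04  9.99234495e-01  3.90869868e-02 -1.35512611e-03] 0.08539251190660616
[323 239]
324.1666679382324 226.16666793823242 39.433334 [ 0.5064 -0.1475  0.11  ] 0.0246
324.1666679382324 241.16666793823242 20.233334 [ 0.4961 -0.1483  0.11  ] 0.013
```

send_rows(
  increments=[
    {"gripper":-1,"linear":[0,-0.001,-0.015],"delta_rot":[0,0,0]},
    {"gripper":-1,"linear":[0,-0.001,-0.03],"delta_rot":[0,0,0]},
    {"gripper":-1,"linear":[0,-0.001,-0.043],"delta_rot":[0,0,0]},
    {"gripper":-1,"linear":[0,-0.001,-0.05],"delta_rot":[0,0,0]},
    {"gripper":-1,"linear":[0,-0.001,-0.05],"delta_rot":[0,0,0]},
  ],
)

```text
clock: 15.35
position: [0.4977, -0.149, 0.0802]
ee_rot: [0.0, 0.999, 0.039, 0.0]
contact_force: [0.4, -0.2, 1.1]
width: 0.0852
gripper_force: 0.0
```

send_rows(
  increments=[
    {"gripper":0,"linear":[0,0,0],"delta_rot":[0,0,0]},
    {"gripper":0.3,"linear":[0,0,0],"delta_rot":[0,0,0]},
    {"gripper":1,"linear":[0,0,0],"delta_rot":[0,0,0]},
    {"gripper":1,"linear":[0,0,0],"delta_rot":[0,0,0]},
    {"gripper":1,"linear":[0,0,0],"delta_rot":[0,0,0]},
  ],
  newtons=30,
)

```text
clock: 15.85
position: [0.498, -0.1475, 0.0812]
ee_rot: [-0.002, 0.999, 0.038, 0.001]
contact_force: [-0.8, 5.9, 6.3]
width: 0.0573
gripper_force: 32.5
```

Width 57 mm means the ears are gripped. Turning +0.70 rad.

send_rows(
  increments=[
    {"gripper":1,"linear":[0,0.001,0],"delta_rot":[0,0,0.09]},
    {"gripper":1,"linear":[0,0.001,0],"delta_rot":[0,0,0.18]},
    {"gripper":1,"linear":[0,0.001,0],"delta_rot":[0,0,0.27]},
    {"gripper":1,"linear":[0,0.001,0],"delta_rot":[0,0,0.36]},
    {"gripper":1,"linear":[0,0.001,0],"delta_rot":[0,0,0.45]},
    {"gripper":1,"linear":[0,0.001,0],"delta_rot":[0,0,0.54]},
    {"gripper":1,"linear":[0,0.001,0],"delta_rot":[0,0,0.63]},
    {"gripper":1,"linear":[0,0.001,0],"delta_rot":[0,0,0.71]},
  ],
)

```text
clock: 16.65
position: [0.4978, -0.1471, 0.0812]
ee_rot: [-0.001, 0.923, 0.384, 0.001]
contact_force: [-1.3, 4.4, 5.6]
width: 0.0572
gripper_force: 32.5
```

send_rows(
  increments=[
    {"gripper":1,"linear":[0,0,0],"delta_rot":[0,0,0]},
    {"gripper":1,"linear":[0,0,0],"delta_rot":[0,0,0]},
  ],
)

```text
clock: 16.85
position: [0.4978, -0.1471, 0.0812]
ee_rot: [-0.001, 0.924, 0.383, 0.001]
contact_force: [-0.5, 4.4, 5.1]
width: 0.0572
gripper_force: 32.5
```

```bash
python3 - <<'E'
from h import *
s=get_state(); print(s["position"],R.from_quat(np.roll(s["ee_rot"],-1)).as_matrix()[:,1].round(3),s["contact_force"],s["moment"],s["width"],s["qpos"].round(2))
E
```

```text
[ 0.4977896  -0.1471043   0.08115198] [ 0.707 -0.707 -0.001] [-0.5356479   4.3531818   5.10728483] [ 0.78953022  0.19351693 -0.02763093] 0.05715156287083139 [-0.42  0.32  1.85  0.    0.97  0.36]
```

send_rows(
  increments=[
    {"gripper":0,"linear":[0,0,0],"delta_rot":[0,0,0]},
    {"gripper":-1,"linear":[0,0,0],"delta_rot":[0,0,0]},
    {"gripper":-1,"linear":[0,0,0],"delta_rot":[0,0,0]},
    {"gripper":-1,"linear":[0,0,0],"delta_rot":[0,0,0]},
    {"gripper":-1,"linear":[0,0,0.03],"delta_rot":[0,0,0]},
    {"gripper":-1,"linear":[0,0,0.07],"delta_rot":[0,0,0]},
    {"gripper":1,"linear":[0,0,0.115],"delta_rot":[0,0,0]},
    {"gripper":1,"linear":[-0.02,0.005,0.15],"delta_rot":[0,0,0]},
  ],
)

```text
clock: 17.65
position: [0.48, -0.1447, 0.2323]
ee_rot: [0.002, 0.924, 0.383, 0.002]
contact_force: [-0.1, 0.2, 0.4]
width: 0.0589
gripper_force: 0.0
```

send_rows(
  increments=[
    {"gripper":1,"linear":[-0.03,0.015,0],"delta_rot":[0,0,-0.14]},
    {"gripper":1,"linear":[-0.046,0.043,0],"delta_rot":[0,0,-0.28]},
    {"gripper":1,"linear":[-0.046,0.043,0],"delta_rot":[0,0,-0.42]},
    {"gripper":1,"linear":[-0.046,0.043,0],"delta_rot":[0,0,-0.56]},
    {"gripper":1,"linear":[-0.046,0.043,0],"delta_rot":[0,0,-0.7]},
    {"gripper":1,"linear":[-0.046,0.043,0],"delta_rot":[0,0,-0.7]},
  ],
)

```text
clock: 18.25
position: [0.4314, -0.1005, 0.2298]
ee_rot: [0.0, 0.999, 0.044, 0.0]
contact_force: [-0.3, 0.1, 0.3]
width: -0.0002
gripper_force: 0.0
```

```bash
python3 - <<'E'
from h import *
import pickle
w=cam("wrist"); sc=cam("scene"); pickle.dump((w,sc),open("w7.pkl","wb"))
s=get_state(); print(s["position"],s["ee_rot"],s["width"])
for n,p in dict(axis=(.497,-.148,.11),stud=(.463,-.1816,.058),btn=(.432,-.099,.066)).items(): print(n,proj(w,p).round(1))
out=np.zeros((600,800,3),np.uint8)
out[:400,:640]=w[0]; out[400:,:267]=cv2.resize(sc[0][190:310,220:380],(267,200))
out[400:,300:620]=cv2.resize(w[0][70:195,255:455],(320,200))
cv2.imwrite("pics/c7.png",out)
E
```

```text
[ 0.43147123 -0.10057012  0.22973659] [ 9.85769003e-05  9.98998431e-01  4.47450820e-02 -5.16159307e-05] 4.742094707803238e-06
axis [378.4 129.1]
stud [394.1 158.6]
btn [319.1 180.6]
```

View pics/c7.png

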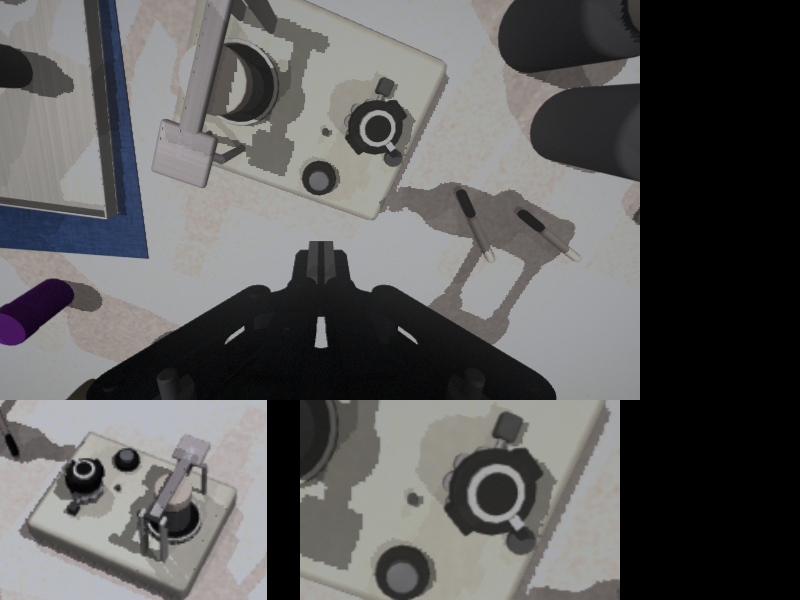

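The bar lies closed and latched over the upright jar. The pointer lines up with the large stud at (393,157), and the button is at (319,179), right where predicted. Pressing start.

send_rows(
  increments=[
    {"gripper":1,"linear":[0,0.001,-0.04],"delta_rot":[0,0,0]},
    {"gripper":1,"linear":[0,0.001,-0.08],"delta_rot":[0,0,0]},
    {"gripper":1,"linear":[0,0.001,-0.115],"delta_rot":[0,0,0]},
    {"gripper":1,"linear":[0,0.001,-0.14],"delta_rot":[0,0,0]},
    {"gripper":1,"linear":[0,0.001,-0.153],"delta_rot":[0,0,0]},
    {"gripper":1,"linear":[0,0.001,-0.156],"delta_rot":[0,0,0]},
    {"gripper":1,"linear":[0,0.001,-0.156],"delta_rot":[0,0,0]},
  ],
)

```text
clock: 19.05
position: [0.4315, -0.0995, 0.0736]
ee_rot: [-0.0, 0.999, 0.044, -0.0]
contact_force: [-0.4, 0.1, 0.3]
width: -0.0
gripper_force: 0.0
```

send_rows(
  increments=[
    {"gripper":1,"linear":[0,0,-0.002],"delta_rot":[0,0,0]},
    {"gripper":1,"linear":[0,0,-0.004],"delta_rot":[0,0,0]},
    {"gripper":1,"linear":[0,0,-0.006],"delta_rot":[0,0,0]},
    {"gripper":1,"linear":[0,0,-0.006],"delta_rot":[0,0,0]},
  ],
)

```text
clock: 19.45
position: [0.4324, -0.0998, 0.0684]
ee_rot: [0.001, 0.999, 0.043, 0.001]
contact_force: [1.1, 0.6, 3.1]
width: 0.0002
gripper_force: 1.6
```

send_rows(
  increments=[
    {"gripper":1,"linear":[0,0,-0.002],"delta_rot":[0,0,0]},
    {"gripper":1,"linear":[0,0,-0.003],"delta_rot":[0,0,0]},
    {"gripper":1,"linear":[0,0,-0.003],"delta_rot":[0,0,0]},
  ],
)

```text
clock: 19.75
position: [0.4324, -0.0998, 0.0659]
ee_rot: [0.001, 0.999, 0.043, 0.001]
contact_force: [-0.7, -0.2, 11.2]
width: -0.0001
gripper_force: 5.5
```

send_rows(
  increments=[
    {"gripper":1,"linear":[0,0,-0.001],"delta_rot":[0,0,0]},
    {"gripper":1,"linear":[0,0,-0.002],"delta_rot":[0,0,0]},
    {"gripper":1,"linear":[0,0,-0.002],"delta_rot":[0,0,0]},
  ],
)

```text
clock: 20.05
position: [0.4325, -0.0999, 0.0656]
ee_rot: [0.001, 0.999, 0.044, 0.001]
contact_force: [-5.0, 1.0, 26.9]
width: -0.0002
gripper_force: 13.5
```

send_rows(
  increments=[
    {"gripper":1,"linear":[0,0,0.003],"delta_rot":[0,0,0]},
    {"gripper":1,"linear":[0,0,0.004],"delta_rot":[0,0,0]},
    {"gripper":1,"linear":[0,0,0.004],"delta_rot":[0,0,0]},
    {"gripper":1,"linear":[0,0,0.004],"delta_rot":[0,0,0]},
  ],
)

```text
clock: 20.45
position: [0.4324, -0.0998, 0.067]
ee_rot: [0.0, 0.999, 0.043, 0.001]
contact_force: [2.7, -0.4, 4.2]
width: -0.0003
gripper_force: 2.1
```

send_rows(
  increments=[
    {"gripper":1,"linear":[0,0,0.002],"delta_rot":[0,0,0]},
    {"gripper":1,"linear":[0,0,0.002],"delta_rot":[0,0,0]},
    {"gripper":1,"linear":[0,0,0.002],"delta_rot":[0,0,0]},
  ],
)

```text
clock: 20.75
position: [0.4315, -0.0994, 0.0687]
ee_rot: [0.0, 0.999, 0.043, -0.0]
contact_force: [2.9, -0.6, 2.7]
width: 0.0001
gripper_force: 1.5
```

send_rows(
  increments=[
    {"gripper":1,"linear":[0,0,0.003],"delta_rot":[0,0,0]},
    {"gripper":1,"linear":[0,0,0.003],"delta_rot":[0,0,0]},
  ],
)

```text
clock: 20.95
position: [0.4301, -0.0988, 0.0714]
ee_rot: [-0.001, 0.999, 0.043, -0.001]
contact_force: [0.3, -0.9, 0.4]
width: -0.0001
gripper_force: 0.0
```

The force profile rises over about 5 mm from z .071 to .066, so the button went fully in. Retreating and checking.

send_rows(
  increments=[
    {"gripper":1,"linear":[0,0,0.04],"delta_rot":[0,0,0]},
    {"gripper":1,"linear":[0,0,0.08],"delta_rot":[0,0,0]},
    {"gripper":1,"linear":[0,0,0.12],"delta_rot":[0,0,0]},
    {"gripper":1,"linear":[0,0,0.157],"delta_rot":[0,0,0]},
    {"gripper":1,"linear":[0,0,0.157],"delta_rot":[0,0,0]},
    {"gripper":1,"linear":[0,0,0.157],"delta_rot":[0,0,0]},
  ],
)

```text
clock: 21.55
position: [0.4307, -0.0991, 0.2287]
ee_rot: [-0.0, 0.999, 0.043, -0.0]
contact_force: [-0.1, -0.2, -0.1]
width: 0.0001
gripper_force: 0.0
```

```bash
python3 - <<'E'
from h import *
import pickle
w0,s0=pickle.load(open("w7.pkl","rb")); w=cam("wrist"); s=get_state(); print(s["position"],s["contact_force"],s["clock"])
d=np.abs(w[0].astype(int)-w0[0]).max(2); print("shaker-region diff",(d[:220,150:460]>40).mean(), proj(w,(.497,-.148,.11)))
sc=cam("scene"); d=np.abs(sc[0].astype(int)-s0[0]).max(2)[190:310,220:380]; print((d>40).mean())
sign_off()
E
```

```text
[ 0.43011836 -0.09884459  0.22767766] [-0.45607019 -0.04643163  0.62095144] 21.6
shaker-region diff 0.032404692082111435 [380.40249555 128.41815183]
0.0025520833333333333
the job is handed in; nothing more can be done
```

The job is handed in at 21.6 s of the 72 s: the jar is upright in the dish, the bar is closed and latched over it, the pointer is in line with the larger stud, the start button was pressed fully in, and the arm is clear.

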